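Fit a contactor on the panel rail under the duct bridge and lock it

ROBOT

A 6-joint arm with a two-finger parallel gripper is mounted at the origin on the work surface. World frame = base frame: x ahead of the robot, y to its left, z up, the work surface at z = 0. Lengths are in m, angles in rad, forces in N, time in s.
With the tool pointing down it reaches from about 0.35 to 0.775 m from the base axis. Payload 5.5 kg.
Tool frame: the origin (TCP) lies at the very end of the fingers, on their centre line; the grasp point (between the pads) lies env.grasp_offset behind it (env.grasp_offset is the distance from the TCP to the grasp point, in m); x points along the fingers, y is the direction in which the jaws open and shut, and the axes are right-handed (so a half turn about x gives the same grasp; the last joint's range is limited). The gripper opens to 85 mm and grips with 20 to 120 N. Pads are 22 mm wide; open, the fingers measure 114 mm over their backs; the gripper's body (76 mm by 85 mm) begins 54 mm behind the grasp point. The pads swing forward as they close: fully open they stand 13 mm farther back than shut.
Start: joints at [1.128, 0.313, 0.046, 1.304, 0, 1.431], TCP at [0.171, 0.549, 0.231] pointing down, gripper open.
Joint ranges: [-2.76, 2.76], [-0.86, 1.69], [-1.03, 1.26], [-2.2, 2.34], [-1.47, 1.5], [-3.14, 3.14]. Speed limits (rad/s): [2.57, 2.57, 3.14, 3.14, 3.14, 3.14].

INTERFACE

Orientations are given as a unit quaternion [w, x, y, z].
In Python, from workcell import get_state, viewer, job, env gives the robot as it stands.
- The arm moves only by the tool send_rows, never from a script. Its argument "plan" is a list of rows, each a list of 6 numbers: the shift along the tool's x, y, z in mm, then the turn, a rotation vector about the tool's x, y, z in degrees. A call has exactly 10 rows; each row is the pose to reach, as a shift and turn from the pose commanded when the call began, along the tool's axes at that moment; what a row does not reach only later rows make up. A row lasts 1/8 s, in which the tool goes at most 62.5 mm and 10.7 degrees, less where a joint would pass 70% of its speed; a pose out of reach is approached as far as the arm can. A call with a gripper value outside its range is refused whole. "claw" is the finger opening in mm, from 0 to 85.4, set as the call begins (left out, the last holds). The fingers move at their own pace and stop on an object; "newtons" is the grip in N (left out, the last holds). Time passes only in rows, so rows that repeat a pose let the fingers close, or fill a call up. It gives the time, the measured TCP pose, the force and the opening at its end, in the units of the state.
- get_state(): the state, without advancing time (a new reading comes with each control period).
- viewer.read_camera(name): name is "side" or "top"; returns a dict with "frame" (384x512x3 uint8, blue, green, red), "mtx" (3x3 intrinsics, pixels), "rvec" (rotation vector, rad) and "tvec" (3), from world to camera coordinates, as OpenCV has them. Camera axes: x right, y down, z forward; pixel columns grow to the right and rows downward; lengths in m; the calibration is good to about 2 mm. A picture is of the moment at which its call begins. There is no depth.
- job.hand_in(): hands the job in, once; it reports no verdict.
The state is a dict: "clock": time; "joint_pos": joint angles; "qvel": joint speeds; "tau": joint torques, N m; "tcp_pos": TCP position; "orientation": TCP orientation; "wrist_force": force on the tool from outside, world axes, zero at the start; "ft_torque": the same for the moment, N m; "finger_gap": finger opening in m.
Only numpy, scipy, OpenCV 4.12 (cv2) and the standard library are available. Lean on these libraries where they do the work, as an engineer would, in place of code of your own. Each camera call takes 0.05 s, during which the arm holds its last target.

TASK

Put the low contactor into the open loading end of the rail on the mounting panel, slide it along the rail under the lips and the duct bridge until it is fully home against the end stop, then swing the steel keeper fully shut behind it. Leave the tall contactor and the other things on the bench where they are.

Things in the scene. Friction and masses are not known exactly. Their poses are not given: they have to be found in the camera images.
- contactor_center (a point): Centre (half-way up, 26 mm above its underside) of the loose low contactor: a white block 42 mm wide (its x) x 80 mm long (its y) x 46 mm tall, standing on a black base flange 56 x 80 x 6 mm; 52 mm high in all, about 0.3 kg. Starts upright on the bench. It is the same both ways round and goes on the rail with its y along the rail.
- tall_contactor_center (a point): Bystander: centre (43 mm above its underside) of a loose tall contactor, of the same base and width but 86 mm high, too tall for the bridge. The two may stand in either place.
- rail_load (a point): On the rail floor (10 mm above the bench), on the centre line, mid loading section. Axes: the panel's, y along the rail towards the stop, x across it, z up. The section is open above and at its outer end, runs from 50 mm before to 40 mm past this point; side walls 9 mm high, 70 mm apart. They then taper over 32 mm to 60 mm apart, where the lips begin.
- rail_lips (a point): On the rail floor centre line, where the lips begin: 72 mm past rail_load along y, axes alike. From here to the stop the walls are 60 mm apart, and lips overhang inwards 8.5 to 12.5 mm above the rail floor, leaving a 48 mm slot for the contactor's body and holding down its base flange.
- rail_home (a point): On the rail floor, 155 mm past rail_load along y, axes alike. The middle of the contactor's underside stands here when it is fully home: its front end touches the end stop, a grey block whose face is 40 mm past this point and whose top is 40 mm above the rail floor.
- bridge_mid (a point): Middle of the underside of the fixed duct bridge, a grey slotted bar across the rail, 10 mm past rail_home along y and 57 mm above the rail floor; the bar is 30 mm along y, 12 mm thick, 160 mm along x, on posts whose inner faces are 44 mm either side of the centre line. The rear 35 mm of a home contactor stay clear of it.
- panel: Grey plate fixed to the bench, 250 mm (x) by 290 mm (y, from -175 to +115 mm of the origin), 6 mm thick; origin on the bench under the rail's centre line, 115 mm past rail_load. A row of white terminals, 45 mm high, stands along its -x side, with its face 83 mm from the rail's centre line.
- keeper (a joint): Angle (rad) of the keeper, a flat steel arm (24.5 to 36.5 mm above the bench) on an upright hinge beside the rail. 0: fully shut, at its limit, across the rail 4 mm behind a home contactor; grows as it opens, anticlockwise from above, to 2.6. Starts open, 1.9 to 2.5. Stays where left; light friction, about 1 N at the knob.
- keeper_pivot (a point): On the keeper's hinge axis, at the arm's mid-height, 50 mm to +x of the rail's centre line and 105 mm past rail_load along y. Axes are the panel's. Shut, the arm (12 mm wide) points along -x from here, reaching 85 mm; if the contactor is not home it runs against it.
- keeper_knob (a point): Grip point on the keeper's upright round black knob, 16 mm in diameter, which rises from 36.5 to 80.5 mm above the bench; the point is on its axis, 62.5 mm above the bench. With the keeper shut it lies 60 mm to -x and 22 mm to -y (panel axes) of keeper_pivot.
- jar: Bystander: closed glass jar with a green cap, 64 mm in diameter and 85 mm high; origin under its centre.
- tape: Bystander: roll of black tape lying flat, 90 mm in diameter, 20 mm high; origin under its centre.
- screwdriver: Bystander: screwdriver lying on the bench beyond the panel.
Things that resemble listed ones, but are neither listed nor needed, are in the scene too. What is shaped like the part that bears contactor_center but orange is not meant.

How it is judged:
On the way, in this order (a step that is already met when the one before it is completed fails the run):
1. the contactor is home on the rail, under the bridge (y of contactor_center in the frame of rail_home between -0.005 and 0.005 m and x of contactor_center in the frame of rail_home between -0.006 and 0.006 m and z of contactor_center in the frame of rail_home between 0.02 and 0.032 m and angle between contactor_center's own z axis and vertical below 0.08 rad and angle between the y axis of contactor_center and the y axis of rail_home, either way round below 0.12 rad), for 0.1 s.
2. the keeper is shut behind it (value of joint keeper below 0.1 rad), for 0.1 s.
At the end, for the whole second after the job is handed in: The low contactor stands flat on the rail within 5 mm of the home point along it (6 mm across, in line with the rail), the keeper is within 0.10 rad of fully shut, and both are at rest (all of step 1 and value of joint keeper below 0.1 rad and linear speed of contactor below 0.02 m/s and velocity of joint keeper between -0.1 and 0.1 rad/s); the robot touches nothing.
It fails at once if a bystander (tall contactor, jar, tape or screwdriver) is moved by more than 30 mm (distance of any of tall_contactor_center, jar, tape, screwdriver from where it was at the start of the episode above 0.03 m).
It also fails if it takes over 64 s, if anything falls off the work surface, if the arm or the gripper's body presses on something with over 40 N, if the wrist force passes 120 N, or if a joint passes its speed limit or range.

## Working session

There is one attempt and no reset: what is moved stays moved. The work goes in short steps, Python scripts to look and compute and a tool call to move; the robot and the scene stay as the last step left them, time stands still between calls to the robot, and variables do not carry over. Pictures are saved under pics/ and viewed, and the job is handed in when it is done.

Besides the shell and the picture viewer there is one more tool, called after "Request:" as name(argument=value, ...), one argument or row to a line, values as JSON. send_rows: Moves the arm, as the interface text tells. Its arguments: {"type":"object","properties":{"plan":{"type":"array"},"claw":{"type":"number"},"newtons":{"type":"number"}},"required":["plan"]}

```bash
mkdir -p pics; ls; python3 - <<'E'
from workcell import get_state, viewer, job, env
import cv2
print(get_state()); print(env.grasp_offset)
import pickle
d={}
for n in("top","side"):
    c=viewer.read_camera(n); d[n]=c; cv2.imwrite(f"pics/{n}0.png",c["frame"]); print(n,c["mtx"],c["rvec"],c["tvec"])
pickle.dump(d,open("c0.pkl","wb"))
E
```

```text
pics
{'clock': 0.0, 'joint_pos': array([1.12837780e+00, 3.14003926e-01, 4.50036396e-02, 1.30356093e+00,
       1.04513497e-05, 1.43118605e+00]), 'qvel': array([-0.000934  ,  0.0002528 ,  0.00106056, -0.00030216,  0.00105184,
       -0.00022921]), 'tau': array([-1.91275058e-04, -4.80632365e+01,  2.98530149e+01,  1.95375894e-02,
       -1.86180255e-04,  6.12932809e-06]), 'tcp_pos': array([0.17126973, 0.54839607, 0.23041692]), 'orientation': array([ 0.69883482,  0.1060536 ,  0.69919998, -0.10724698]), 'wrist_force': array([-0.38989556,  0.25775307,  0.58225979]), 'ft_torque': array([ 0.01640015, -0.0436456 ,  0.01869136]), 'finger_gap': 0.08524301711413372}
0.0187
top [[362.77574829   0.         258.86246036]
 [  0.         362.77574829 189.63778286]
 [  0.           0.           1.        ]] [ 2.1577261  -2.1970107   0.08359172] [0.06045279 0.58847848 1.11341351]
side [[377.47067853   0.         252.86817062]
 [  0.         377.47067853 196.70582556]
 [  0.           0.           1.        ]] [ 2.11156915 -0.51466693  0.28932877] [-0.49623311  0.2326039   1.02495817]
```

View pics/top0.png

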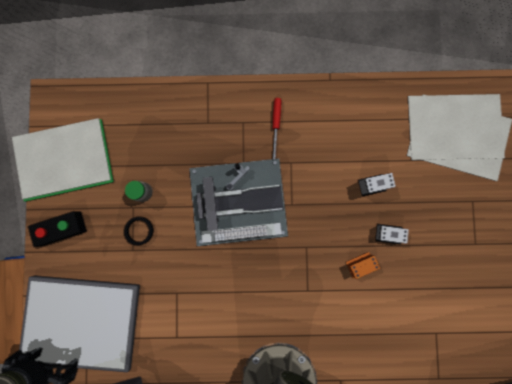

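View pics/side0.png

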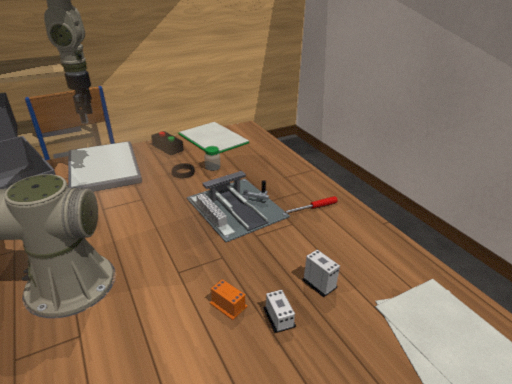

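```bash
cat > h.py <<'E'
import numpy as np, cv2, pickle
from scipy.spatial.transform import Rotation as R
def pix2w(c,u,v,z):
    Rm=cv2.Rodrigues(c["rvec"])[0]; t=np.ravel(c["tvec"])
    C=-Rm.T@t; d=Rm.T@np.linalg.inv(c["mtx"])@np.array([u,v,1.])
    return C+d*(z-C[2])/d[2]
def w2pix(c,P):
    return cv2.projectPoints(np.atleast_2d(np.array(P,float)),c["rvec"],c["tvec"],c["mtx"],None)[0][:,0]
def crop(c,x0,y0,x1,y1,s,name,marks=()):
    im=cv2.resize(c["frame"][y0:y1,x0:x1],None,fx=s,fy=s,interpolation=cv2.INTER_CUBIC)
    for (u,v) in marks: cv2.drawMarker(im,(int((u+.5-x0)*s),int((v+.5-y0)*s)),(0,255,255),cv2.MARKER_CROSS,8,1)
    for g in range((x0+9)//10*10,x1,10): cv2.putText(im,str(g),(int((g+.5-x0)*s)-8,8),0,.3,(0,255,0),1); cv2.line(im,(int((g+.5-x0)*s),10),(int((g+.5-x0)*s),16),(0,255,0),1)
    for g in range((y0+9)//10*10,y1,10): cv2.putText(im,str(g),(0,int((g+.5-y0)*s)+3),0,.3,(0,255,0),1); cv2.line(im,(20,int((g+.5-y0)*s)),(26,int((g+.5-y0)*s)),(0,255,0),1)
    cv2.imwrite("pics/"+name,im)
E
python3 - <<'E'
from h import *
d=pickle.load(open("c0.pkl","rb"))
crop(d["top"],335,165,435,285,5,"a1.png")
crop(d["top"],180,150,300,255,6.5,"a2.png")
crop(d["side"],200,240,350,340,5,"a3.png")
crop(d["side"],180,160,300,240,6.5,"a4.png")
E
```

```text
(no output)
```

View pics/a1.png

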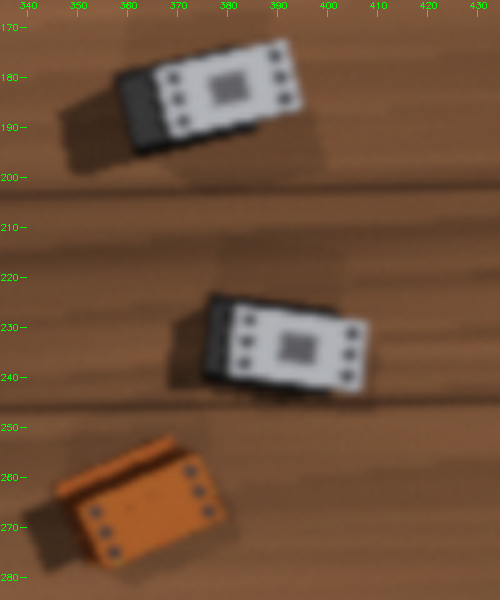

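View pics/a2.png

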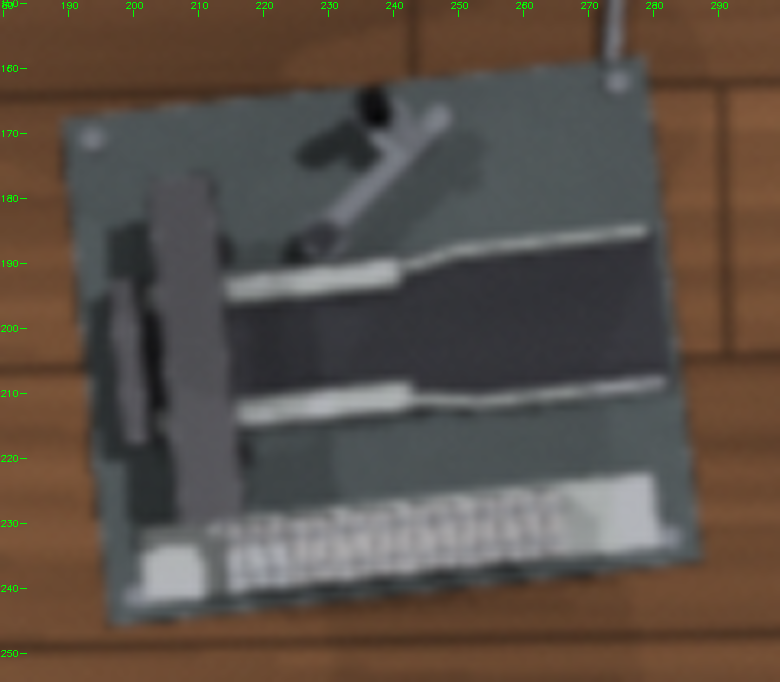

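View pics/a3.png

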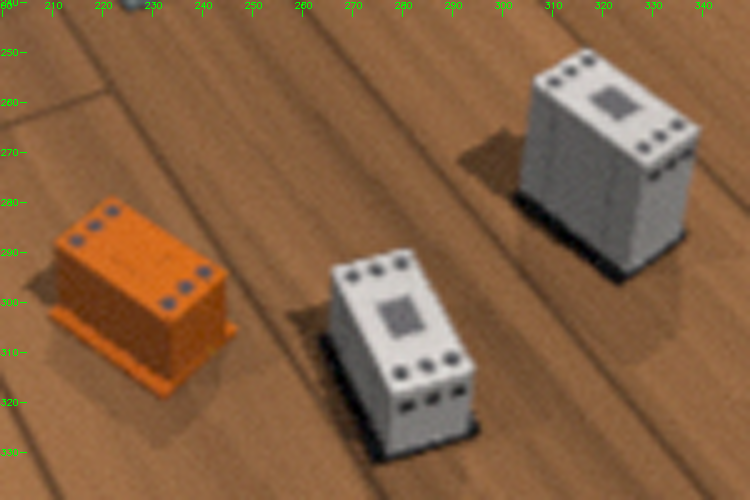

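View pics/a4.png

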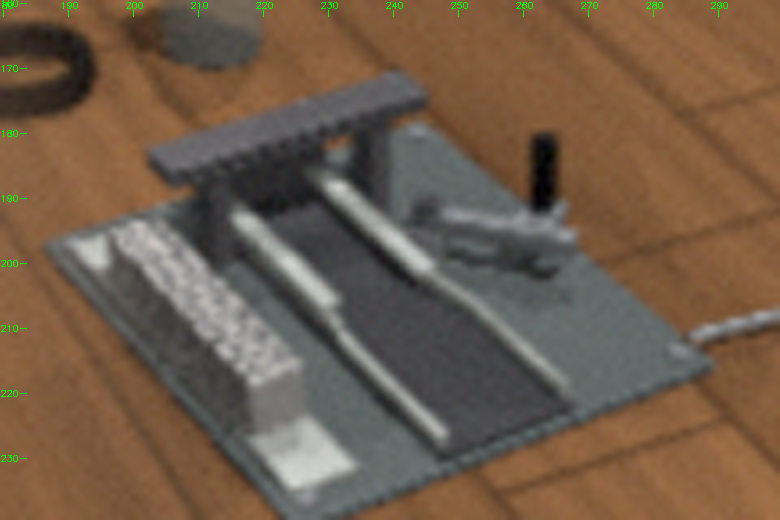

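```bash
cat >> h.py <<'E'
from scipy.optimize import least_squares
def fit(obs,cams,x0):
    # obs: list of (camname,(u,v),(x,y,z) local)
    def f(p):
        c,s=np.cos(p[2]),np.sin(p[2]); r=[]
        for n,uv,l in obs:
            P=[p[0]+c*l[0]-s*l[1],p[1]+s*l[0]+c*l[1],l[2]]
            r.append(w2pix(cams[n],P)[0]-uv)
        return np.ravel(r)
    q=least_squares(f,x0); return q.x, f(q.x).reshape(-1,2)
E
python3 - <<'E'
from h import *
np.set_printoptions(suppress=True,precision=4)
d=pickle.load(open("c0.pkl","rb"))
T=[("top",(189.0,168.0),(.125,.115,.006)),("top",(278.7,158.3),(.125,-.175,.006)),("top",(287.8,235.7),(-.125,-.175,.006)),("top",(196.1,245.8),(-.125,.115,.006))]
S=[("side",(186.4,197.5),(-.125,.115,.006)),("side",(245.3,178.7),(.125,.115,.006)),("side",(289.5,215.7),(.125,-.175,.006)),("side",(224.9,239.2),(-.125,-.175,.006))]
for o in (T,S,T+S):
    p,r=fit(o,d,[.45,.1,.1]); print("panel",p); print(r.round(1).tolist())
h=.052
T=[("top",(381.3,225.1),(.021,.04,h)),("top",(408.3,228.3),(.021,-.04,h)),("top",(406.9,243.1),(-.021,-.04,h)),("top",(380.1,239.9),(-.021,.04,h)),("top",(376.7,223.1),(.028,.04,.006)),("top",(375.1,241.1),(-.028,.04,.006))]
S=[("side",(265.7,292.9),(-.021,.04,h)),("side",(281.5,289.3),(.021,.04,h)),("side",(294.3,312.7),(.021,-.04,h)),("side",(277.5,318.1),(-.021,-.04,h)),("side",(275.7,331.7),(-.028,-.04,0)),("side",(295.5,325.9),(.028,-.04,0))]
for o in (T,S,T+S):
    p,r=fit(o,d,[.4,-.35,0]); print("cont",p); print(r.round(1).tolist())
print("knob",pix2w(d["top"],236.7,164.9,.0805), "side", pix2w(d["side"],544/6.5+179.5,135/6.5+159.5,.0805))
E
```

```text
panel [0.5513 0.1471 0.0908]
[[-0.1, -0.2], [0.1, -0.3], [-0.1, 0.3], [0.1, 0.2]]
panel [0.553  0.1458 0.0807]
[[-0.1, -1.2], [-0.1, -0.8], [0.2, -0.2], [0.0, 1.5]]
panel [0.5521 0.1467 0.0873]
[[0.1, -0.6], [0.4, -0.4], [-0.0, 0.3], [0.1, -0.1], [-0.5, -1.1], [-0.7, -0.9], [-0.0, -0.5], [0.1, 1.4]]
cont [ 0.4449 -0.3565 -0.1339]
[[0.2, 0.5], [-0.4, 0.4], [-0.2, -0.5], [0.1, -0.4], [0.1, 0.1], [0.1, -0.2]]
cont [ 0.4457 -0.3569 -0.1403]
[[-0.1, -0.3], [-0.3, -0.9], [0.5, 0.1], [0.7, -0.4], [-1.2, 1.0], [0.3, 0.3]]
cont [ 0.4453 -0.3568 -0.1347]
[[0.3, 0.4], [-0.3, 0.3], [-0.1, -0.6], [0.2, -0.5], [0.2, -0.1], [0.2, -0.3], [-0.3, -0.3], [-0.5, -0.9], [0.4, 0.0], [0.6, -0.4], [-1.3, 1.1], [0.2, 0.3]]
knob [0.6605 0.1147 0.0805] side [0.6617 0.1163 0.0805]
```

```bash
cat >> h.py <<'E'
def goal(p,psi,flip=False,st=None):
    """p world TCP; psi: world yaw of an object whose x the jaws span. prints shift/turn"""
    if st is None:
        from workcell import get_state; st=get_state()
    q=st["orientation"]; Rt=R.from_quat([q[1],q[2],q[3],q[0]])
    y=np.array([np.cos(psi),np.sin(psi),0]); y=-y if flip else y
    x=np.array([0,0,-1.]); z=np.cross(x,y)
    Rg=R.from_matrix(np.c_[x,y,z])
    sh=Rt.inv().apply(np.array(p)-st["tcp_pos"])*1000
    rv=(Rt.inv()*Rg).as_rotvec(degrees=True)
    return sh.round(1),rv.round(1)
PAN=(.5515,.147,.090)
def pan(x,y,z): c,s=np.cos(PAN[2]),np.sin(PAN[2]); return np.array([PAN[0]+c*x-s*y,PAN[1]+s*x+c*y,z])
E
python3 - <<'E'
from h import *
from workcell import get_state
st=get_state();q=st["orientation"];print(R.from_quat([q[1],q[2],q[3],q[0]]).as_matrix().round(3))
for f in (0,1):
  for p in ([.46,.25,.24],[.52,.0,.23],[.4416,-.3815,.16]):print(goal(p,-.135,f))
E
```

```text
[[-0.001  0.298  0.955]
 [-0.001  0.955 -0.298]
 [-1.    -0.002 -0.   ]]
(array([  -9.2, -198.8,  364.6]), array([80.4,  0.1,  0.1]))
(array([   1.1, -419.5,  496.4]), array([80.4,  0.1,  0.1]))
(array([  71.7, -806.9,  535.3]), array([80.4,  0.1,  0.1]))
(array([  -9.2, -198.8,  364.6]), array([-99.6,  -0.1,   0.1]))
(array([   1.1, -419.5,  496.4]), array([-99.6,  -0.1,   0.1]))
(array([  71.7, -806.9,  535.3]), array([-99.6,  -0.1,   0.1]))
```

Request:
send_rows(
  plan=[
    [0, -28, 52, 8, 0, 0],
    [0, -57, 104, 16, 0, 0],
    [0, -85, 156, 24, 0, 0],
    [0, -114, 208, 32, 0, 0],
    [0, -142, 260, 40, 0, 0],
    [0, -170, 312, 48, 0, 0],
    [0, -199, 364, 56, 0, 0],
    [0, -243, 391, 64, 0, 0],
    [0, -287, 418, 72, 0, 0],
    [0, -331, 444, 80, 0, 0],
  ],
  claw=85,
  newtons=50,
)

```text
clock: 1.35
tcp_pos: [0.4966, 0.0988, 0.2309]
orientation: [-0.465, -0.532, -0.466, 0.532]
wrist_force: [-0.5, 0.1, -0.6]
finger_gap: 0.085
```

```bash
python3 - <<'E'
from h import *
from workcell import get_state
st=get_state();print(st["tcp_pos"],st["clock"],st["joint_pos"].round(2))
for p in ([.52,.0,.23],[.4416,-.3815,.16],[.4416,-.3815,.022]):print(goal(p,-.135))
E
```

```text
[0.49663633 0.09880103 0.23085569] 1.35 [ 0.04  0.18 -0.13  1.26  0.    1.74]
(array([ 0.8, 36.3, 94.8]), array([0.1, 0. , 0. ]))
(array([ 70.9,   9.2, 483.4]), array([0.1, 0. , 0. ]))
(array([208.9,   9.3, 483.3]), array([0.1, 0. , 0. ]))
```

Request:
send_rows(
  plan=[
    [0, 1, 54, 0, 0, 0],
    [5, 2, 108, 0, 0, 0],
    [10, 3, 162, 0, 0, 0],
    [20, 4, 216, 0, 0, 0],
    [30, 5, 270, 0, 0, 0],
    [40, 6, 324, 0, 0, 0],
    [50, 7, 378, 0, 0, 0],
    [60, 8, 432, 0, 0, 0],
    [71, 9, 483, 0, 0, 0],
    [71, 9, 483, 0, 0, 0],
  ],
)

```text
clock: 2.6
tcp_pos: [0.4424, -0.3826, 0.1583]
orientation: [-0.465, -0.532, -0.466, 0.532]
wrist_force: [0.1, 0.5, 0.1]
finger_gap: 0.085
```

```bash
python3 - <<'E'
from h import *
from workcell import get_state,viewer
st=get_state();print(st["tcp_pos"],st["clock"],st["joint_pos"].round(2))
for p in ([.4416,-.3815,.16],[.4416,-.3815,.024]):print(goal(p,-.135))
c=viewer.read_camera("side"); crop(c,200,200,350,340,5,"b1.png",w2pix(c,[[.4416,-.3815,.052]]))
E
```

```text
[ 0.44241076 -0.38257854  0.15828234] 2.6 [-0.85  0.36 -0.06  1.15 -0.    0.85]
(array([-1.7, -0.9, -1. ]), array([ 0.1, -0.1,  0.1]))
(array([134.3,  -0.7,  -0.8]), array([ 0.1, -0.1,  0.1]))
```

View pics/b1.png

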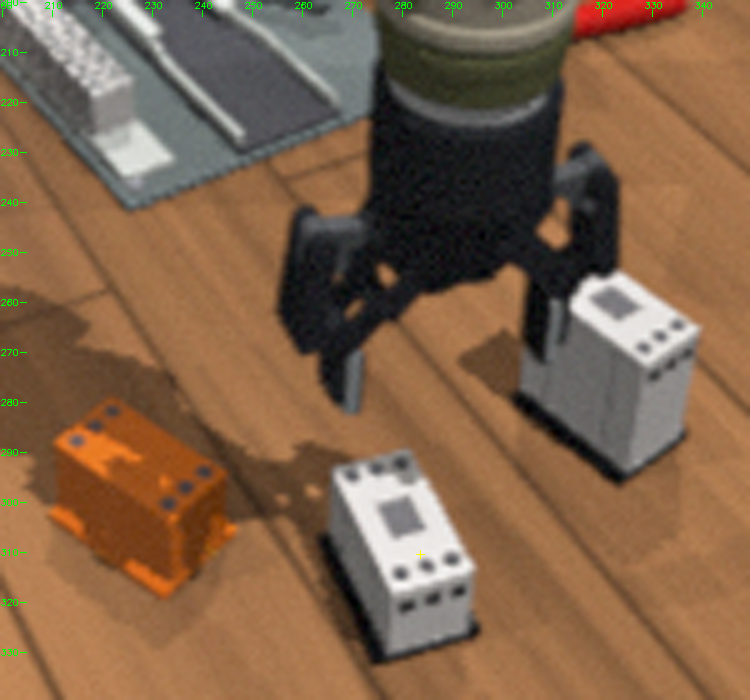

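Request:
send_rows(
  plan=[
    [20, -1, -1, 0, 0, 0],
    [45, -1, -1, 0, 0, 0],
    [70, -1, -1, 0, 0, 0],
    [90, -1, -1, 0, 0, 0],
    [108, -1, -1, 0, 0, 0],
    [120, -1, -1, 0, 0, 0],
    [128, -1, -1, 0, 0, 0],
    [134, -1, -1, 0, 0, 0],
    [134, -1, -1, 0, 0, 0],
    [134, -1, -1, 0, 0, 0],
  ],
)

```text
clock: 3.9
tcp_pos: [0.4431, -0.3789, 0.0267]
orientation: [0.467, 0.531, 0.467, -0.531]
wrist_force: [-0.6, -0.2, 0.3]
finger_gap: 0.0853
```

Request:
send_rows(
  plan=[
    [0, 0, 0, 0, 0, 0],
    [0, 0, 0, 0, 0, 0],
    [0, 0, 0, 0, 0, 0],
    [0, 0, 0, 0, 0, 0],
    [0, 0, 0, 0, 0, 0],
    [0, 0, 0, 0, 0, 0],
    [0, 0, 0, 0, 0, 0],
    [0, 0, 0, 0, 0, 0],
    [0, 0, 0, 0, 0, 0],
    [0, 0, 0, 0, 0, 0],
  ],
  claw=30,
  newtons=50,
)

```text
clock: 5.15
tcp_pos: [0.443, -0.3788, 0.0267]
orientation: [-0.467, -0.531, -0.467, 0.531]
wrist_force: [-1.5, -0.5, 5.1]
finger_gap: 0.0409
```

```bash
python3 - <<'E'
from h import *
from workcell import get_state,viewer
st=get_state();print(st["tcp_pos"],st["clock"],st["joint_pos"].round(2))
c=viewer.read_camera("side"); crop(c,200,200,350,340,5,"b2.png")
c=viewer.read_camera("top"); crop(c,335,165,435,285,5,"b3.png")
E
```

```text
[ 0.44296892 -0.37884319  0.026664  ] 5.15 [-0.85  0.47 -0.26  0.85 -0.    0.85]
```

View pics/b2.png

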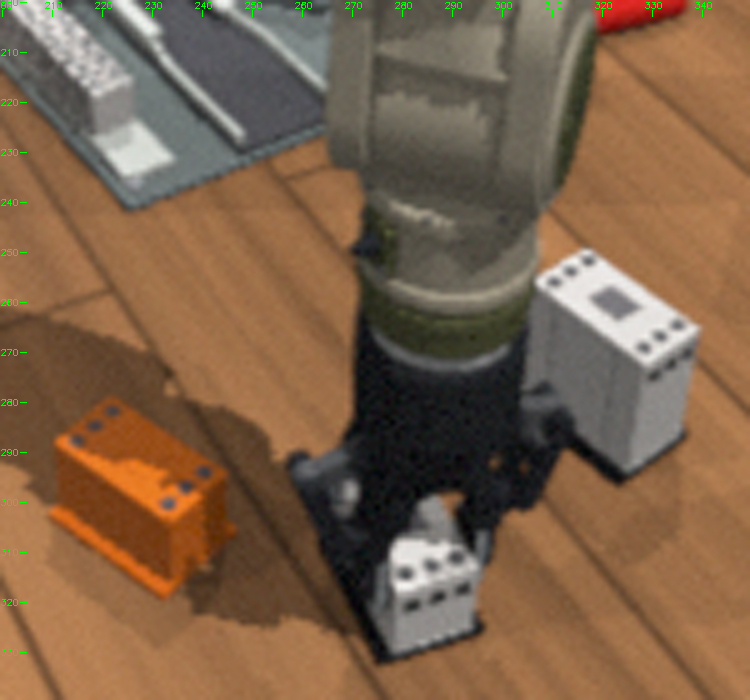

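```bash
python3 - <<'E'
from h import *
print(pan(0,-.142,0))
for p in (pan(0,-.142,.11),pan(0,-.142,.0367)):print(goal(p,.090))
print(goal([0.443,-.3788,.0267],-.135))
E
```

```text
[0.56426275 0.00557471 0.        ]
(array([ -83.6,   71.1, -396.7]), array([-12.5,   0. ,  -0. ]))
(array([ -10.3,   71.1, -396.8]), array([-12.5,   0. ,  -0. ]))
(array([-0.1,  0.1, -0.1]), array([ 0.4,  0. , -0. ]))
```

Request:
send_rows(
  plan=[
    [-40, 0, 0, 0, 0, 0],
    [-80, 0, -15, 0, 0, 0],
    [-84, 2, -65, 0, 0, 0],
    [-84, 10, -120, -2, 0, 0],
    [-84, 22, -175, -4, 0, 0],
    [-84, 37, -230, -6, 0, 0],
    [-84, 52, -285, -8, 0, 0],
    [-84, 64, -340, -10, 0, 0],
    [-84, 71, -390, -12.5, 0, 0],
    [-84, 71, -397, -12.5, 0, 0],
  ],
)

```text
clock: 6.5
tcp_pos: [0.5636, 0.0097, 0.1089]
orientation: [0.522, 0.476, 0.524, -0.476]
wrist_force: [-0.1, -0.6, -3.4]
finger_gap: 0.041
```

```bash
python3 - <<'E'
from h import *
from workcell import get_state,viewer
c=viewer.read_camera("side"); crop(c,180,110,330,240,5,"c1.png")
st=get_state();print(st["tcp_pos"],st["clock"],st["wrist_force"],st["finger_gap"])
for p in (pan(0,-.142,.11),pan(0,-.142,.0367)):print(goal(p,.090))
E
```

```text
[0.56326009 0.00889208 0.10892898] 6.55 [-0.12327582  0.18647204 -4.21419911] 0.04100798260947909
(array([-1.1,  0.7,  3.4]), array([ 0.2, -0.1,  0.1]))
(array([72.2,  0.9,  3.5]), array([ 0.2, -0.1,  0.1]))
```

View pics/c1.png

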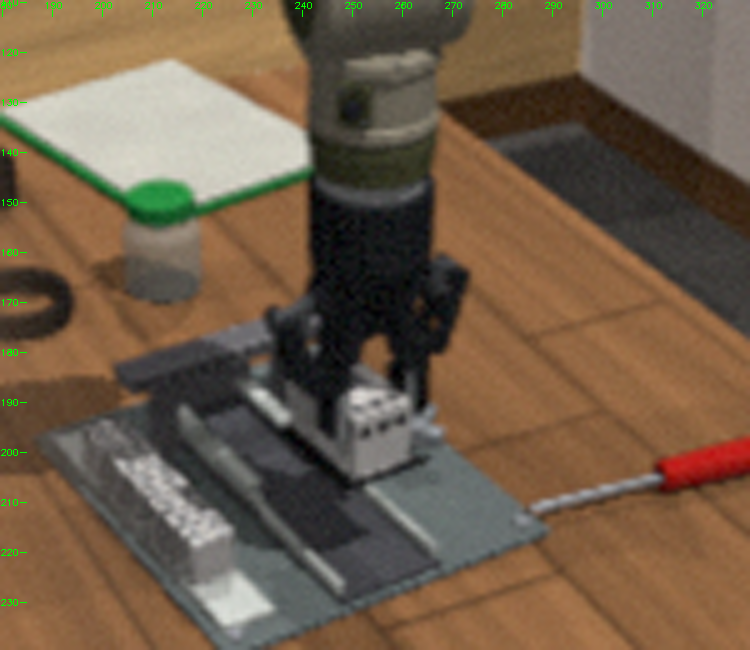

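Request:
send_rows(
  plan=[
    [10, 1, 4, 0, 0, 0],
    [22, 1, 4, 0, 0, 0],
    [34, 1, 4, 0, 0, 0],
    [44, 1, 4, 0, 0, 0],
    [52, 1, 4, 0, 0, 0],
    [58, 1, 4, 0, 0, 0],
    [63, 1, 4, 0, 0, 0],
    [66, 1, 4, 0, 0, 0],
    [68, 1, 4, 0, 0, 0],
    [68, 1, 4, 0, 0, 0],
  ],
)

```text
clock: 7.8
tcp_pos: [0.5655, 0.0023, 0.0423]
orientation: [0.522, 0.477, 0.522, -0.477]
wrist_force: [-0.2, 0.1, -4.0]
finger_gap: 0.0412
```

```bash
python3 - <<'E'
from h import *
from workcell import get_state,viewer
c=viewer.read_camera("side"); crop(c,180,140,300,240,6.5,"c2.png")
c2=viewer.read_camera("top"); crop(c2,180,150,300,255,6.5,"c3.png")
st=get_state();print(st["tcp_pos"],st["clock"],st["wrist_force"],st["finger_gap"])
for p in (pan(0,-.142,.11),pan(0,-.142,.0367)):print(goal(p,.090))
E
```

```text
[0.56561179 0.00226069 0.04247907] 7.9 [ 0.15352294 -1.02855663 -3.51565555] 0.04106534487137789
(array([-67.5,  -1. ,  -3.4]), array([-0.,  0., -0.]))
(array([ 5.8, -1. , -3.4]), array([-0.,  0., -0.]))
```

View pics/c2.png

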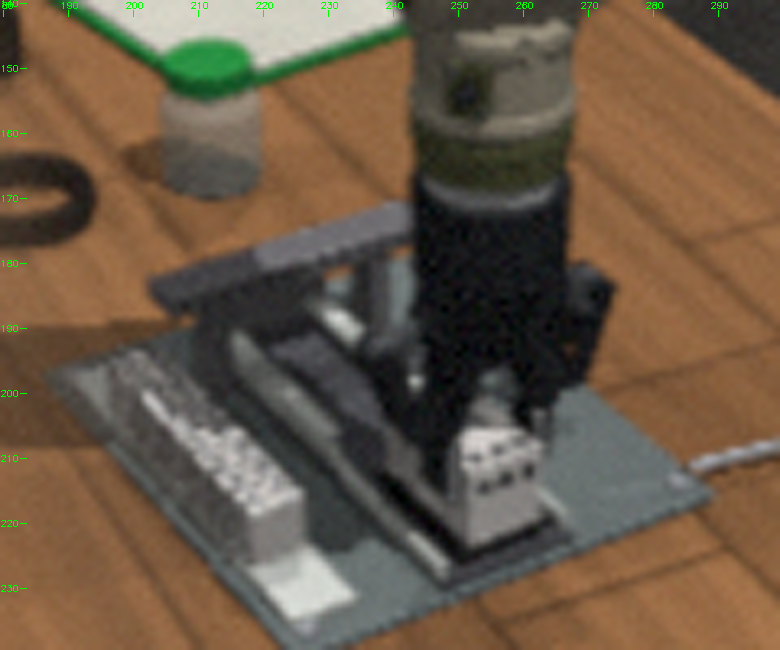

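View pics/c3.png

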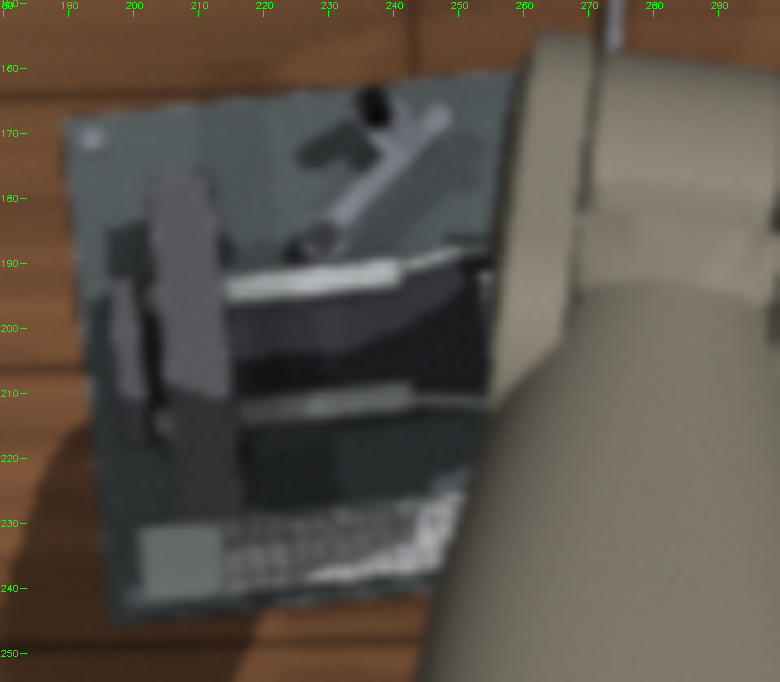

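```bash
python3 - <<'E'
from h import *
d=pickle.load(open("c0.pkl","rb"));c=d["top"]
def inv(P):
    v=P[:2]-np.array(PAN[:2]);cc,s=np.cos(PAN[2]),np.sin(PAN[2]);return np.array([cc*v[0]+s*v[1],-s*v[0]+cc*v[1]])*1000
for (a,b) in [(226,300),(400,285),(238,402),(410,383),(226,283),(400,259),(238,424),(410,403),(645,230),(665,382)]:
    print(a,b,inv(pix2w(c,a/6.5+179.5,b/6.5+149.5,.0225 if a<420 else .019)).round(1))
print("hand",inv(np.array([.56561,.00226,0])))
print("knob",inv(np.array([.661,.1155])))
crop(d["top"],205,180,285,220,10,"d1.png",w2pix(c,[pan(x,y,.0225) for x in(-.024,.024) for y in (-.043,0,.03)]+[pan(x,y,.019) for x in (-.035,.035) for y in (-.165,-.08)]))
e=d["side"]
crop(e,205,180,275,235,10,"d2.png",w2pix(e,[pan(x,y,.0225) for x in(-.024,.024) for y in (-.043,0,.03)]+[pan(x,y,.019) for x in (-.035,.035) for y in (-.165,-.08)]))
E
```

```text
226 300 [25.5 41. ]
400 285 [ 23.7 -43.3]
238 402 [-24.  40.]
410 383 [-23.9 -43.2]
226 283 [33.7 40.2]
400 259 [ 36.2 -44.6]
238 424 [-34.6  41.1]
410 403 [-33.4 -42.2]
645 230 [  37.7 -164.1]
665 382 [ -36.5 -165.4]
hand [   1.04387185 -145.42238491]
knob [106.22564997 -41.21421223]
```

View pics/d1.png

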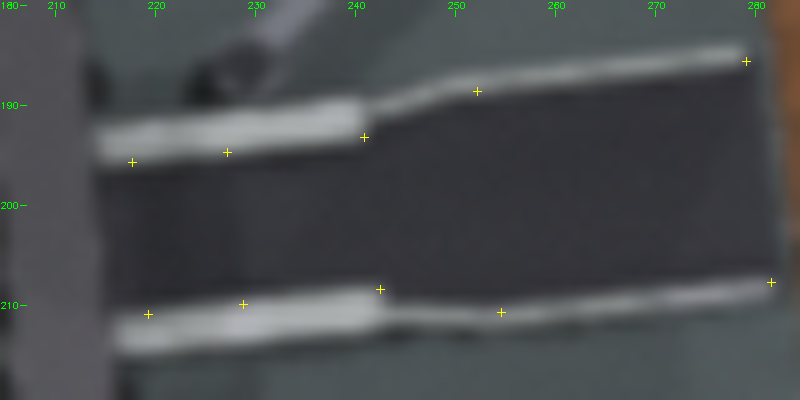

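View pics/d2.png

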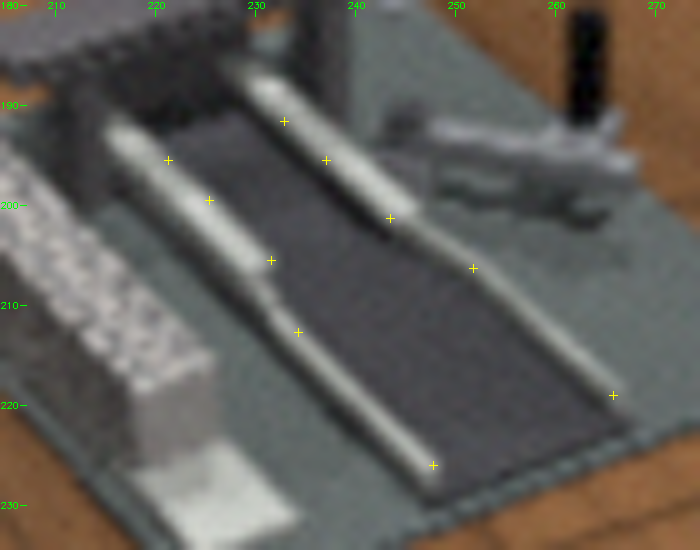

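Request:
send_rows(
  plan=[
    [0, -1, -4, 0, 0, 0],
    [1, -1, -4, 0, 0, 0],
    [2, -1, -4, 0, 0, 0],
    [3, -1, -4, 0, 0, 0],
    [4, -1, -4, 0, 0, 0],
    [5, -1, -4, 0, 0, 0],
    [6, -1, -4, 0, 0, 0],
    [6, -1, -4, 0, 0, 0],
    [6, -1, -4, 0, 0, 0],
    [6, -1, -4, 0, 0, 0],
  ],
)

```text
clock: 9.15
tcp_pos: [0.5641, 0.0061, 0.0367]
orientation: [0.522, 0.477, 0.522, -0.477]
wrist_force: [-2.5, -0.8, 3.8]
finger_gap: 0.0412
```

```bash
python3 - <<'E'
from h import *
from workcell import get_state,viewer
c=viewer.read_camera("side"); crop(c,200,150,300,240,7,"c4.png")
st=get_state();print(st["tcp_pos"],st["clock"],st["wrist_force"],st["finger_gap"])
for p in (pan(0,-.142,.0367),):print(goal(p,.090))
E
```

```text
[0.56407545 0.00609742 0.036665  ] 9.2 [-2.64199818 -0.55422554  3.74743417] 0.041322774871024974
(array([-0. ,  0.1,  0.5]), array([-0.,  0., -0.]))
```

View pics/c4.png

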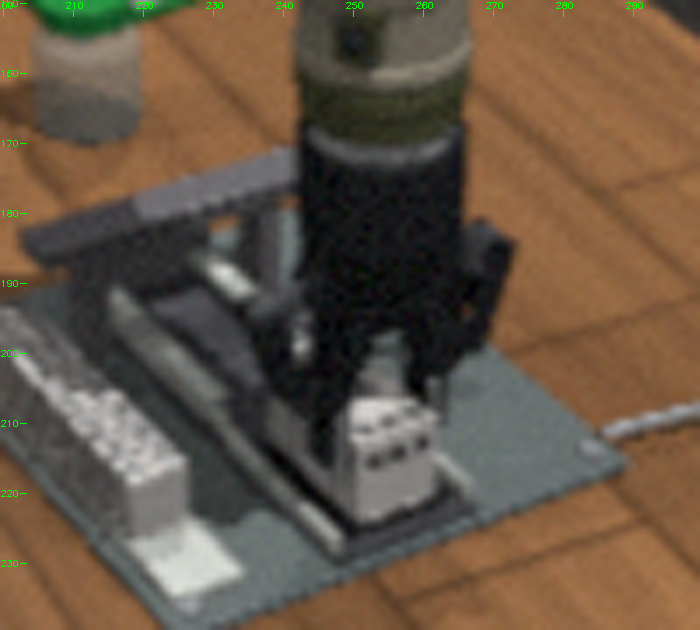

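Request:
send_rows(
  plan=[
    [0, 0, 0, 0, 0, 0],
    [0, 0, 0, 0, 0, 0],
    [0, 0, 0, 0, 0, 0],
    [0, 0, 0, 0, 0, 0],
    [0, 0, 2, 0, 0, 0],
    [0, 0, 4, 0, 0, 0],
    [0, 0, 5, 0, 0, 0],
    [0, 0, 5, 0, 0, 0],
    [0, 0, 5, 0, 0, 0],
    [0, 0, 5, 0, 0, 0],
  ],
  claw=56,
)

```text
clock: 10.45
tcp_pos: [0.5645, 0.0012, 0.0363]
orientation: [0.522, 0.477, 0.522, -0.477]
wrist_force: [-1.0, 0.1, -0.1]
finger_gap: 0.056
```

Request:
send_rows(
  plan=[
    [0, 0, 0, 0, 0, 0],
    [0, 0, 0, 0, 0, 0],
    [0, 0, 0, 0, 0, 0],
    [0, 0, 0, 0, 0, 0],
    [0, 0, 0, 0, 0, 0],
    [0, 0, 0, 0, 0, 0],
    [0, 0, 0, 0, 0, 0],
    [0, 0, 0, 0, 0, 0],
    [0, 0, 0, 0, 0, 0],
    [0, 0, 0, 0, 0, 0],
  ],
  claw=30,
  newtons=30,
)

```text
clock: 11.7
tcp_pos: [0.5647, 0.0012, 0.0364]
orientation: [0.522, 0.477, 0.522, -0.477]
wrist_force: [1.2, 0.5, 1.6]
finger_gap: 0.0413
```

```bash
python3 - <<'E'
from h import *
from workcell import get_state,viewer
c=viewer.read_camera("side"); crop(c,200,150,300,240,7,"c5.png")
st=get_state();print(st["tcp_pos"],st["clock"],st["wrist_force"],st["finger_gap"])
for y in (-.08,-.04,.014):print(goal(pan(0,y,.0367),.090))
E
```

```text
[0.56468019 0.0011699  0.0364157 ] 11.75 [1.16519464 1.63898546 1.87324536] 0.04166968440956092
(array([ -0.3,  -0. , -66.4]), array([-0., -0., -0.]))
(array([  -0.3,   -0. , -106.4]), array([-0., -0., -0.]))
(array([  -0.3,   -0. , -160.4]), array([-0., -0., -0.]))
```

View pics/c5.png

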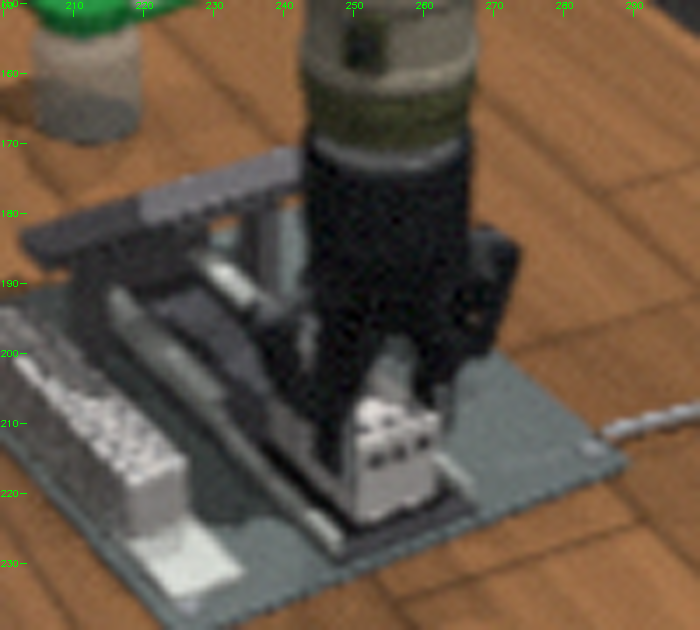

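Request:
send_rows(
  plan=[
    [0, 0, -6, 0, 0, 0],
    [0, 0, -12, 0, 0, 0],
    [0, 0, -18, 0, 0, 0],
    [0, 0, -24, 0, 0, 0],
    [0, 0, -30, 0, 0, 0],
    [0, 0, -36, 0, 0, 0],
    [0, 0, -42, 0, 0, 0],
    [0, 0, -48, 0, 0, 0],
    [0, 0, -52, 0, 0, 0],
    [0, 0, -52, 0, 0, 0],
  ],
)

```text
clock: 13.0
tcp_pos: [0.5598, 0.0538, 0.0364]
orientation: [0.522, 0.477, 0.522, -0.477]
wrist_force: [0.5, -3.5, 5.3]
finger_gap: 0.0412
```

```bash
python3 - <<'E'
from h import *
from workcell import get_state,viewer
c=viewer.read_camera("side"); crop(c,190,140,290,230,7,"c6.png")
st=get_state();print(st["tcp_pos"],st["clock"],st["wrist_force"],st["ft_torque"],st["finger_gap"])
for y in (-.08,-.04,.014):print(goal(pan(0,y,.0367),.090))
E
```

```text
[0.55981755 0.0538058  0.03638845] 13.05 [-0.44861794 -2.02695499  5.67333401] [-0.44419454 -0.01228778 -0.0474632 ] 0.041908670148704315
(array([ -0.3,   0.1, -13.6]), array([ 0. , -0.1, -0. ]))
(array([ -0.3,   0.1, -53.6]), array([ 0. , -0.1, -0. ]))
(array([-2.000e-01,  1.000e-01, -1.076e+02]), array([ 0. , -0.1, -0. ]))
```

View pics/c6.png

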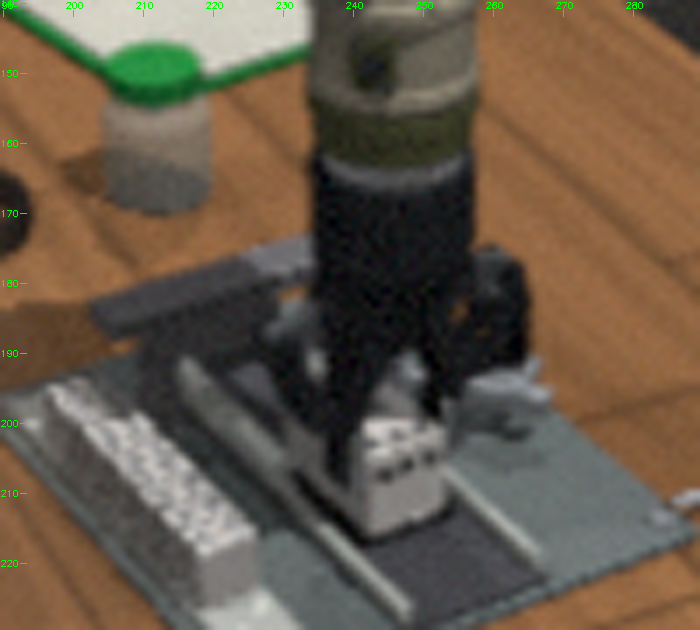

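Request:
send_rows(
  plan=[
    [0, 0, -7, 0, 0, 0],
    [0, 0, -14, 0, 0, 0],
    [0, 0, -21, 0, 0, 0],
    [0, 0, -28, 0, 0, 0],
    [0, 0, -35, 0, 0, 0],
    [0, 0, -42, 0, 0, 0],
    [0, 0, -49, 0, 0, 0],
    [0, 0, -56, 0, 0, 0],
    [0, 0, -60, 0, 0, 0],
    [0, 0, -60, 0, 0, 0],
  ],
)

```text
clock: 14.3
tcp_pos: [0.5543, 0.1135, 0.0364]
orientation: [0.522, 0.477, 0.522, -0.477]
wrist_force: [0.9, -3.3, 5.1]
finger_gap: 0.0414
```

```bash
python3 - <<'E'
from h import *
from workcell import get_state,viewer
c=viewer.read_camera("side"); crop(c,180,130,290,230,7,"c7.png")
c=viewer.read_camera("top"); crop(c,180,150,300,255,6.5,"c8.png")
st=get_state();print(st["tcp_pos"],st["clock"],st["wrist_force"],st["ft_torque"],st["finger_gap"])
for y in (.014,):print(goal(pan(0,y,.0367),.090))
E
```

```text
[0.55433681 0.11353534 0.03643817] 14.4 [-0.09734945 -1.4647502   5.06485616] [-0.47380139 -0.09658604 -0.00200838] 0.04160862825892591
(array([ -0.2,   0.2, -47.6]), array([ 0. , -0.1, -0. ]))
```

View pics/c7.png

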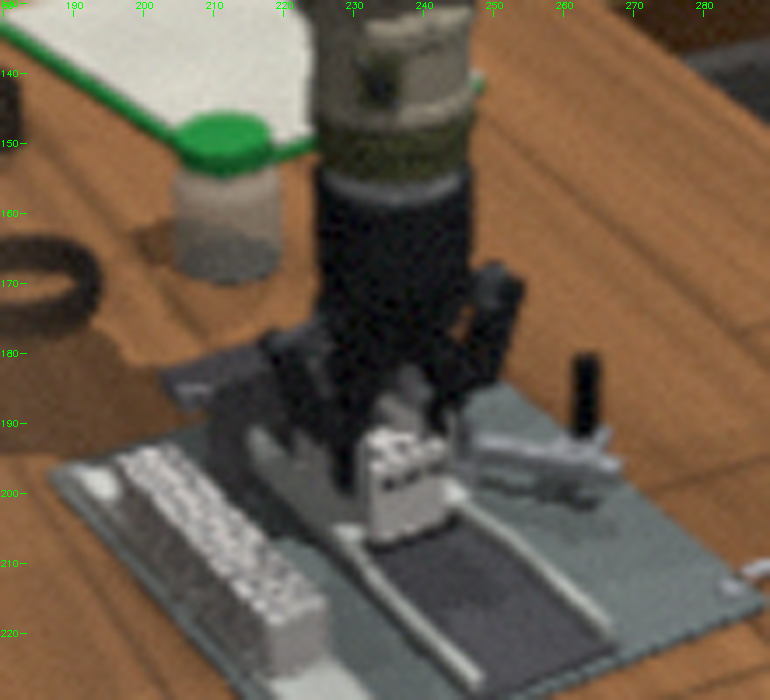

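View pics/c8.png

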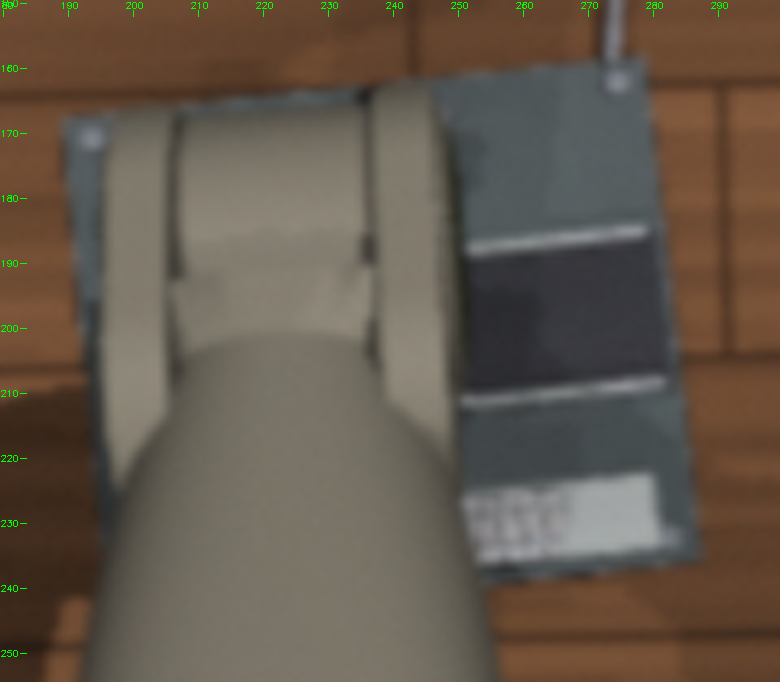

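Request:
send_rows(
  plan=[
    [0, 0, -7, 0, 0, 0],
    [0, 0, -14, 0, 0, 0],
    [0, 0, -21, 0, 0, 0],
    [0, 0, -28, 0, 0, 0],
    [0, 0, -34, 0, 0, 0],
    [0, 0, -39, 0, 0, 0],
    [0, 0, -42, 0, 0, 0],
    [0, 0, -44, 0, 0, 0],
    [0, 0, -45, 0, 0, 0],
    [0, 0, -45, 0, 0, 0],
  ],
)

```text
clock: 15.65
tcp_pos: [0.5502, 0.1578, 0.0364]
orientation: [0.522, 0.477, 0.522, -0.477]
wrist_force: [1.6, -4.6, 5.6]
finger_gap: 0.0416
```

Request:
send_rows(
  plan=[
    [0, 0, -1, 0, 0, 0],
    [0, 0, -1.5, 0, 0, 0],
    [0, 0, -2, 0, 0, 0],
    [0, 0, -2.5, 0, 0, 0],
    [0, 0, -3, 0, 0, 0],
    [0, 0, -3.5, 0, 0, 0],
    [0, 0, -4, 0, 0, 0],
    [0, 0, -4, 0, 0, 0],
    [0, 0, -4, 0, 0, 0],
    [0, 0, -4, 0, 0, 0],
  ],
)

```text
clock: 16.9
tcp_pos: [0.5499, 0.1604, 0.0364]
orientation: [0.522, 0.477, 0.521, -0.478]
wrist_force: [1.1, -8.6, 7.2]
finger_gap: 0.0415
```

```bash
python3 - <<'E'
from h import *
from workcell import get_state,viewer
c=viewer.read_camera("side"); crop(c,180,130,290,230,7,"c9.png")
st=get_state();print(st["tcp_pos"],st["clock"],st["wrist_force"],st["ft_torque"],st["finger_gap"])
for y in (.014,):print(goal(pan(0,y,.0367),.090))
E
```

```text
[0.54989844 0.16041504 0.03643263] 16.95 [ 0.81112677 -9.7755932   5.83048854] [-1.59631691 -0.2108883   0.03604874] 0.041585212081377776
(array([-0.3,  0.4, -0.5]), array([-0.1,  0.1,  0. ]))
```

View pics/c9.png

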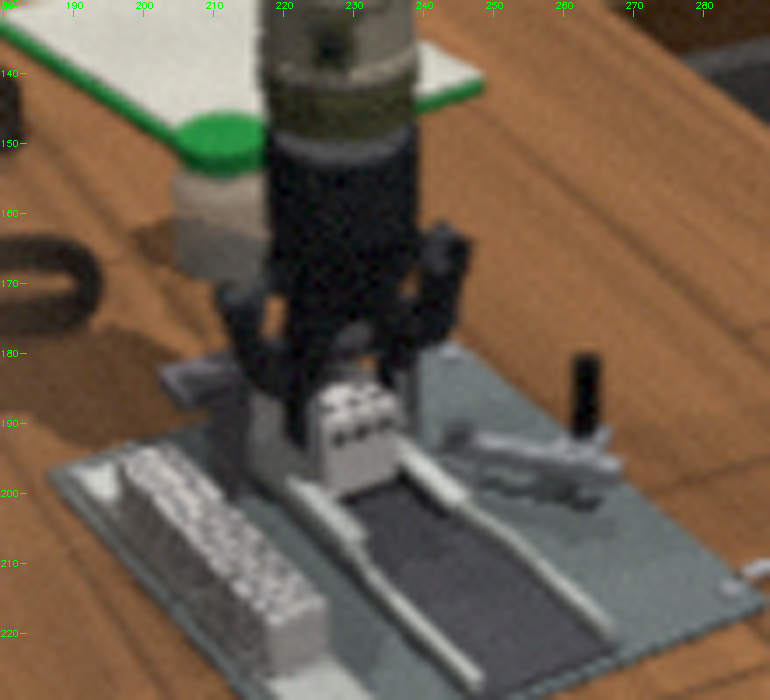

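Request:
send_rows(
  plan=[
    [0, 0, -0.5, 0, 0, 0],
    [0, 0, -1, 0, 0, 0],
    [0, 0, -1.5, 0, 0, 0],
    [0, 0, -2, 0, 0, 0],
    [0, 0, -2.5, 0, 0, 0],
    [0, 0, -3, 0, 0, 0],
    [0, 0, -3, 0, 0, 0],
    [0, 0, -3, 0, 0, 0],
    [0, 0, -3, 0, 0, 0],
    [0, 0, -3, 0, 0, 0],
  ],
)

```text
clock: 18.2
tcp_pos: [0.5497, 0.1605, 0.0364]
orientation: [0.523, 0.476, 0.519, -0.48]
wrist_force: [1.2, -19.5, 7.3]
finger_gap: 0.0414
```

Request:
send_rows(
  plan=[
    [0, 0, 0, 0, 0, 0],
    [0, 0, 0, 0, 0, 0],
    [0, 0, 0, 0, 0, 0],
    [0, 0, 1, 0, 0, 0],
    [-3, 0, 2, 0, 0, 0],
    [-10, 0, 3, 0, 0, 0],
    [-25, 0, 3, 0, 0, 0],
    [-50, 0, 3, 0, 0, 0],
    [-80, 0, 3, 0, 0, 0],
    [-80, 0, 3, 0, 0, 0],
  ],
  claw=52,
)

```text
clock: 19.45
tcp_pos: [0.5524, 0.1619, 0.1201]
orientation: [0.523, 0.479, 0.521, -0.475]
wrist_force: [1.0, -0.4, 0.2]
finger_gap: 0.0523
```

```bash
python3 - <<'E'
from h import *
from workcell import get_state,viewer
c=viewer.read_camera("side"); crop(c,180,130,290,230,7,"e1.png",w2pix(c,[pan(x,y,.062) for x in(-.021,.021) for y in (0,)]+[pan(.021,0,.016),pan(-.021,0,.016)]))
st=get_state();print(st["tcp_pos"],st["clock"],st["wrist_force"],st["finger_gap"],st["joint_pos"].round(2))
for y in (.014,):print(goal(pan(0,y,.0367),.090))
print(pix2w(c,544/6.5+179.5,135/6.5+159.5,.0805))
E
```

```text
[0.55138558 0.16169799 0.11838664] 19.5 [ 0.46888521 -0.20309168 -0.18677052] 0.05175557755469779 [ 0.15  0.37 -0.16  1.04  0.    1.63]
(array([81.7, -1.5,  0.7]), array([-0. , -0. , -0.2]))
[0.66165261 0.11631407 0.0805    ]
```

View pics/e1.png

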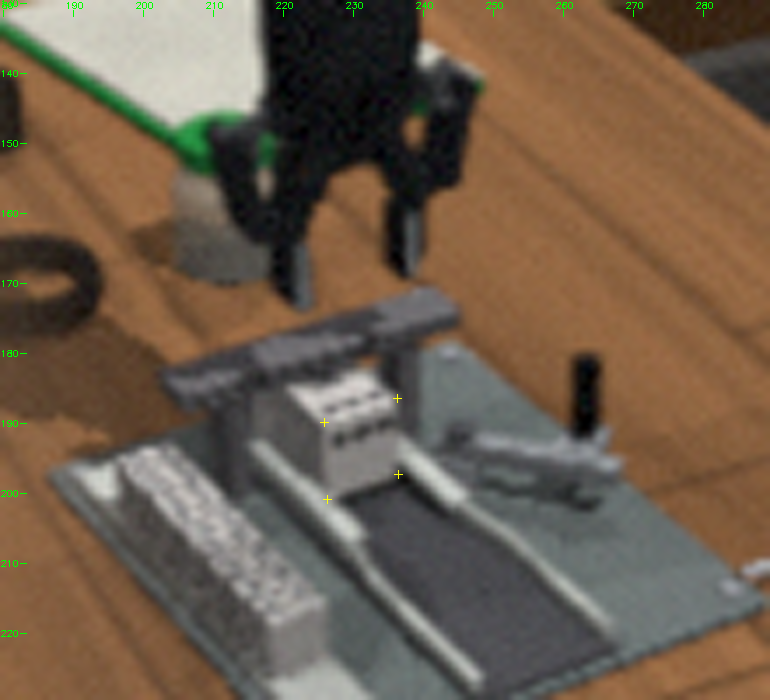

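```bash
python3 - <<'E'
from h import *
from workcell import get_state
print(goal([.661,.1155,.118],.09),goal([.661,.1155,.044],.09))
E
```

```text
(array([  0.8, 105. ,  55.8]), array([-0. , -0. , -0.2])) (array([ 74.8, 104.7,  55.9]), array([-0. , -0. , -0.2]))
```

Request:
send_rows(
  plan=[
    [0, 26, 14, 0, 0, 0],
    [0, 52, 28, 0, 0, 0],
    [0, 78, 42, 0, 0, 0],
    [0, 97, 52, 0, 0, 0],
    [0, 105, 56, 0, 0, 0],
    [0, 105, 56, 0, 0, 0],
    [5, 105, 56, 0, 0, 0],
    [12, 105, 56, 0, 0, 0],
    [20, 105, 56, 0, 0, 0],
    [20, 105, 56, 0, 0, 0],
  ],
  claw=60,
)

```text
clock: 20.75
tcp_pos: [0.6587, 0.1153, 0.0952]
orientation: [0.522, 0.476, 0.523, -0.477]
wrist_force: [-1.0, 0.2, -0.9]
finger_gap: 0.06
```

```bash
python3 - <<'E'
from h import *
from workcell import get_state,viewer
c=viewer.read_camera("side"); crop(c,200,110,310,210,7,"f1.png")
print(get_state()["tcp_pos"]);print(goal([.661,.1155,.118],.09),goal([.661,.1155,.044],.09))
E
```

```text
[0.65909032 0.11523475 0.09574112]
(array([-22.3,   1.9,  -0.1]), array([ 0. , -0. ,  0.1])) (array([51.7,  2. , -0.1]), array([ 0. , -0. ,  0.1]))
```

View pics/f1.png

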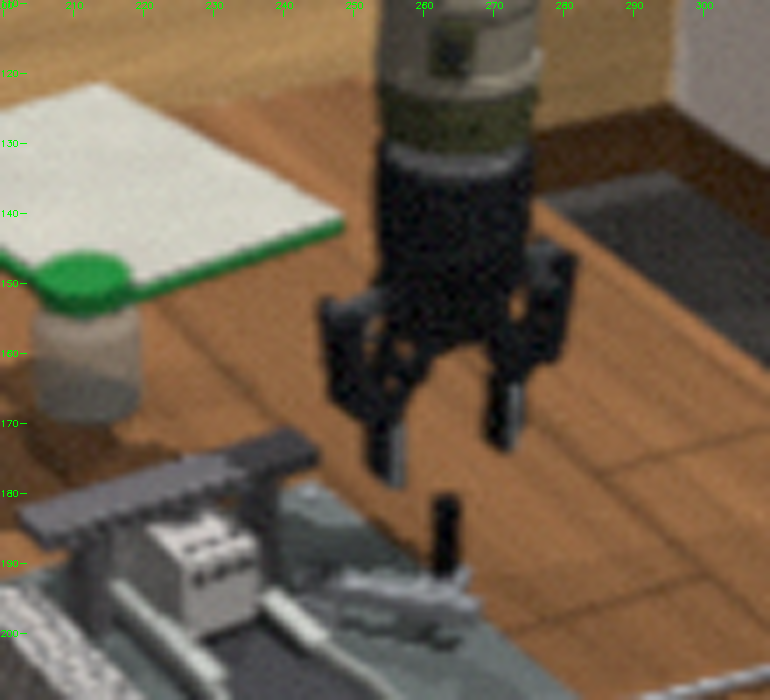

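Request:
send_rows(
  plan=[
    [8, 2, 0, 0, 0, 0],
    [16, 2, 0, 0, 0, 0],
    [24, 2, 0, 0, 0, 0],
    [32, 2, 0, 0, 0, 0],
    [39, 2, 0, 0, 0, 0],
    [45, 2, 0, 0, 0, 0],
    [49, 2, 0, 0, 0, 0],
    [51, 2, 0, 0, 0, 0],
    [51, 2, 0, 0, 0, 0],
    [51, 2, 0, 0, 0, 0],
  ],
)

```text
clock: 22.05
tcp_pos: [0.6619, 0.1154, 0.0456]
orientation: [0.522, 0.477, 0.522, -0.477]
wrist_force: [-0.6, -0.7, 0.5]
finger_gap: 0.0597
```

Request:
send_rows(
  plan=[
    [0, 0, 0, 0, 0, 0],
    [0, 0, 0, 0, 0, 0],
    [0, 0, 0, 0, 0, 0],
    [0, 0, 0, 0, 0, 0],
    [0, 0, 0, 0, 0, 0],
    [0, 0, 0, 0, 0, 0],
    [0, 0, 0, 0, 0, 0],
    [0, 0, 0, 0, 0, 0],
    [0, 0, 0, 0, 0, 0],
    [0, 0, 0, 0, 0, 0],
  ],
  claw=10,
  newtons=25,
)

```text
clock: 23.3
tcp_pos: [0.6607, 0.1158, 0.0454]
orientation: [0.522, 0.477, 0.523, -0.477]
wrist_force: [-5.1, 2.1, 4.0]
finger_gap: 0.0152
```

```bash
python3 - <<'E'
from h import *
from workcell import get_state,viewer
st=get_state();print(st["tcp_pos"],st["finger_gap"],st["wrist_force"],st["clock"])
v=st["tcp_pos"][:2]-pan(.05,-.01,0)[:2]
a=np.arctan2(v[1],v[0])-PAN[2]; th=(a-np.arctan2(-.022,-.06))%(2*np.pi)
print("r",np.hypot(*v),"theta",th)
# arc waypoints relative, in panel axes -> tool
n=30
for t in np.linspace(th,-0.02,n+1)[1:]:
    c,s=np.cos(t),np.sin(t); p=np.array([.05,-.01])+[c*-.06+s*.022,s*-.06-c*.022]
    g=goal(pan(p[0],p[1],st["tcp_pos"][2]),.09); print(round(t,2),g[0].tolist(),end=" ")
E
```

```text
[0.66067249 0.11579063 0.04543572] 0.015157014036142794 [-5.08971678  2.12342465  4.02707845] 23.3
r 0.06389203546940203 theta 2.2854360344733466
2.21 [0.0, -2.5, 4.2] 2.13 [0.0, -5.4, 8.2] 2.05 [0.0, -8.5, 12.0] 1.98 [0.0, -12.0, 15.5] 1.9 [0.0, -15.7, 18.7] 1.82 [0.0, -19.6, 21.7] 1.75 [0.0, -23.7, 24.3] 1.67 [0.0, -28.1, 26.6] 1.59 [0.0, -32.6, 28.6] 1.52 [0.0, -37.2, 30.2] 1.44 [0.0, -41.9, 31.4] 1.36 [0.0, -46.8, 32.3] 1.29 [0.1, -51.7, 32.8] 1.21 [0.1, -56.6, 33.0] 1.13 [0.1, -61.5, 32.7] 1.06 [0.1, -66.3, 32.1] 0.98 [0.1, -71.1, 31.1] 0.9 [0.1, -75.9, 29.8] 0.83 [0.1, -80.5, 28.1] 0.75 [0.1, -84.9, 26.0] 0.67 [0.1, -89.2, 23.6] 0.59 [0.1, -93.3, 20.9] 0.52 [0.1, -97.2, 17.9] 0.44 [0.1, -100.8, 14.6] 0.36 [0.1, -104.2, 11.0] 0.29 [0.2, -107.2, 7.2] 0.21 [0.2, -110.0, 3.1] 0.13 [0.2, -112.5, -1.1] 0.06 [0.2, -114.6, -5.6] -0.02 [0.2, -116.3, -10.1]
```

Request:
send_rows(
  plan=[
    [0, -2.5, 4.2, 0, 0, 0],
    [0, -5.4, 8.2, 0, 0, 0],
    [0, -8.5, 12, 0, 0, 0],
    [0, -12, 15.5, 0, 0, 0],
    [0, -15.7, 18.7, 0, 0, 0],
    [0, -19.6, 21.7, 0, 0, 0],
    [0, -23.7, 24.3, 0, 0, 0],
    [0, -28, 26.6, 0, 0, 0],
    [0, -32.6, 28.6, 0, 0, 0],
    [0, -37.2, 30.2, 0, 0, 0],
  ],
)

```text
clock: 24.55
tcp_pos: [0.6296, 0.0788, 0.0457]
orientation: [0.524, 0.478, 0.519, -0.478]
wrist_force: [8.8, -5.7, -4.2]
finger_gap: 0.0153
```

```bash
python3 - <<'E'
from h import *
from workcell import get_state,viewer
c=viewer.read_camera("side"); crop(c,190,120,290,210,7,"f2.png")
st=get_state();print(st["tcp_pos"],st["finger_gap"],st["wrist_force"],st["clock"])
v=st["tcp_pos"][:2]-pan(.05,-.01,0)[:2]
a=np.arctan2(v[1],v[0])-PAN[2]; th=(a-np.arctan2(-.022,-.06))%(2*np.pi)
print("r",np.hypot(*v),"theta",th)
n=20
for t in np.linspace(th,-0.02,n+1)[1:]:
    c,s=np.cos(t),np.sin(t); p=np.array([.05,-.01])+[c*-.06+s*.022,s*-.06-c*.022]
    g=goal(pan(p[0],p[1],st["tcp_pos"][2]),.09); print(round(t,2),g[0].tolist(),end=" ")
E
```

```text
[0.62903066 0.07838293 0.04564496] 0.015303249261018594 [ 5.95455614 -6.29531428 -2.89471997] 24.6
r 0.06861621586338441 theta 1.5311532829424073
1.45 [-0.0, -6.2, -3.1] 1.38 [-0.0, -11.1, -2.2] 1.3 [-0.1, -16.0, -1.6] 1.22 [-0.1, -21.0, -1.3] 1.14 [-0.1, -25.9, -1.5] 1.07 [-0.1, -30.8, -2.1] 0.99 [-0.1, -35.7, -3.0] 0.91 [-0.2, -40.5, -4.3] 0.83 [-0.2, -45.1, -6.0] 0.76 [-0.2, -49.7, -8.0] 0.68 [-0.2, -54.0, -10.4] 0.6 [-0.3, -58.2, -13.1] 0.52 [-0.3, -62.1, -16.1] 0.45 [-0.3, -65.8, -19.4] 0.37 [-0.4, -69.2, -23.0] 0.29 [-0.4, -72.3, -26.8] 0.21 [-0.4, -75.1, -30.9] 0.14 [-0.5, -77.6, -35.2] 0.06 [-0.5, -79.8, -39.7] -0.02 [-0.5, -81.6, -44.3]
```

View pics/f2.png

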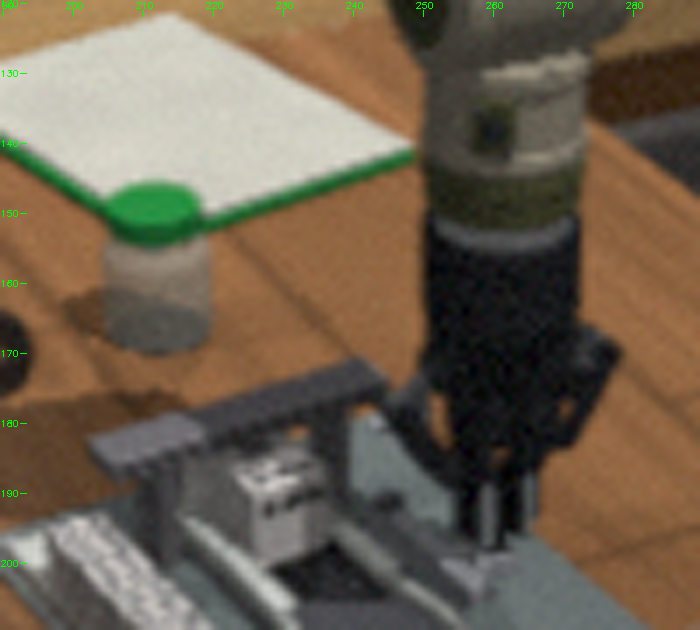

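Request:
send_rows(
  plan=[
    [0, -5, -2, 0, 0, 0],
    [0, -11, -2.5, 0, 0, 0],
    [0, -16, -2, 0, 0, 0],
    [0, -21, -1.7, 0, 0, 0],
    [0, -26, -2, 0, 0, 0],
    [0, -31, -2.5, 0, 0, 0],
    [0, -36, -3.2, 0, 0, 0],
    [0, -40.5, -4.5, 0, 0, 0],
    [0, -45, -6, 0, 0, 0],
    [0, -49.5, -8, 0, 0, 0],
  ],
)

```text
clock: 25.85
tcp_pos: [0.5777, 0.0842, 0.0456]
orientation: [0.522, 0.477, 0.521, -0.478]
wrist_force: [4.3, -4.1, 0.7]
finger_gap: 0.0154
```

```bash
python3 - <<'E'
from h import *
from workcell import get_state,viewer
c=viewer.read_camera("side"); crop(c,190,120,290,210,7,"f3.png")
st=get_state();print(st["tcp_pos"],st["finger_gap"],st["wrist_force"],st["clock"])
v=st["tcp_pos"][:2]-pan(.05,-.01,0)[:2]
a=np.arctan2(v[1],v[0])-PAN[2]; th=(a-np.arctan2(-.022,-.06))%(2*np.pi)
print("r",np.hypot(*v),"theta",th)
n=10
for t in np.linspace(th,-0.02,n+1)[1:]:
    c,s=np.cos(t),np.sin(t); p=np.array([.05,-.01])+[c*-.06+s*.022,s*-.06-c*.022]
    g=goal(pan(p[0],p[1],st["tcp_pos"][2]),.09); print(round(t,2),g[0].tolist(),end=" ")
E
```

```text
[0.57680272 0.08472014 0.04554652] 0.015503050804706073 [ 1.7026391  -4.16832047  2.54912327] 25.9
r 0.062231024473075394 theta 0.709028590622355
0.64 [-0.0, -4.8, -1.0] 0.56 [-0.0, -8.6, -3.7] 0.49 [-0.0, -12.2, -6.6] 0.42 [-0.0, -15.5, -9.9] 0.34 [-0.0, -18.7, -13.3] 0.27 [-0.0, -21.5, -17.0] 0.2 [-0.0, -24.1, -20.9] 0.13 [-0.0, -26.4, -24.9] 0.05 [-0.0, -28.4, -29.1] -0.02 [-0.0, -30.1, -33.5]
```

View pics/f3.png

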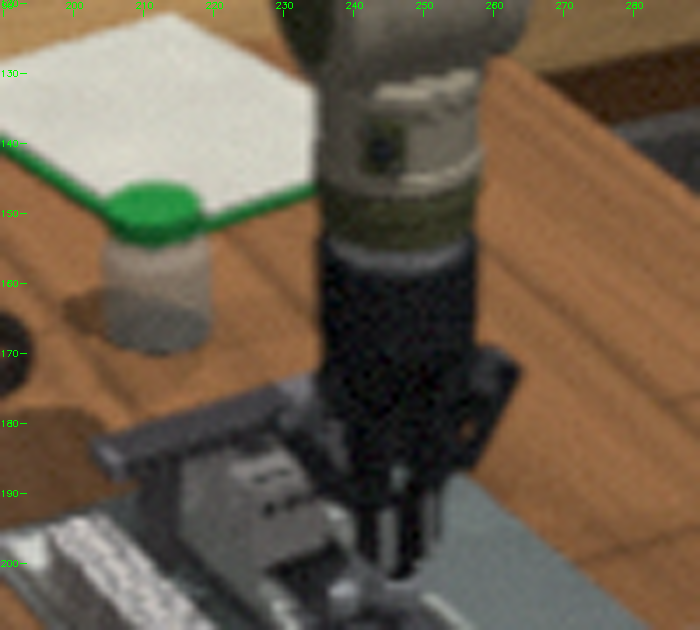

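Request:
send_rows(
  plan=[
    [0, -4.8, -1, 0, 0, 0],
    [0, -8.6, -3.7, 0, 0, 0],
    [0, -12.2, -6.6, 0, 0, 0],
    [0, -15.5, -9.9, 0, 0, 0],
    [0, -18.7, -13.3, 0, 0, 0],
    [0, -21.5, -17, 0, 0, 0],
    [0, -24.1, -20.9, 0, 0, 0],
    [0, -26.4, -25, 0, 0, 0],
    [0, -28.4, -29, 0, 0, 0],
    [0, -29, -31, 0, 0, 0],
  ],
)

```text
clock: 27.15
tcp_pos: [0.5456, 0.1139, 0.0455]
orientation: [0.522, 0.477, 0.522, -0.477]
wrist_force: [3.8, -3.8, 2.6]
finger_gap: 0.0147
```

```bash
python3 - <<'E'
from h import *
from workcell import get_state,viewer
c=viewer.read_camera("side"); crop(c,190,120,290,210,7,"f4.png")
st=get_state();print(st["tcp_pos"],st["finger_gap"],st["wrist_force"],st["clock"])
v=st["tcp_pos"][:2]-pan(.05,-.01,0)[:2]
a=np.arctan2(v[1],v[0])-PAN[2]; th=(a-np.arctan2(-.022,-.06))
print("r",np.hypot(*v),"theta",th, goal(pan(-.01,-.032,st["tcp_pos"][2]),.09))
E
```

```text
[0.54560714 0.11398023 0.04544213] 0.015443267828553653 [ 3.68976524 -2.41613744  2.21935286] 27.2
r 0.06294108048618285 theta 0.011680112332057568 (array([-0. , -1.2, -0.4]), array([ 0.,  0., -0.]))
```

View pics/f4.png

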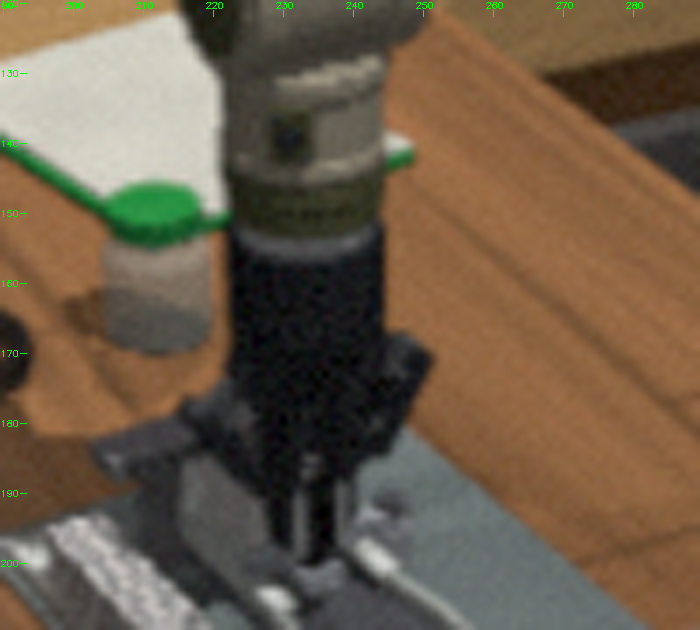

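Request:
send_rows(
  plan=[
    [0, -0.5, -1, 0, 0, 0],
    [0, -1, -2, 0, 0, 0],
    [0, -1, -3, 0, 0, 0],
    [0, -1, -4, 0, 0, 0],
    [0, -1, -5, 0, 0, 0],
    [0, -1, -6, 0, 0, 0],
    [0, -1, -7, 0, 0, 0],
    [0, -1, -8, 0, 0, 0],
    [0, -1, -8, 0, 0, 0],
    [0, -1, -8, 0, 0, 0],
  ],
)

```text
clock: 28.45
tcp_pos: [0.5443, 0.117, 0.0454]
orientation: [0.524, 0.476, 0.519, -0.48]
wrist_force: [4.0, -17.3, 3.8]
finger_gap: 0.0153
```

Request:
send_rows(
  plan=[
    [0, 0, 2, 0, 0, 0],
    [0, 0, 2, 0, 0, 0],
    [0, 0, 2, 0, 0, 0],
    [0, 0, 3, 0, 0, 0],
    [-5, 0, 5, 0, 0, 0],
    [-20, 0, 6, 0, 0, 0],
    [-45, 0, 6, 0, 0, 0],
    [-80, 0, 6, 0, 0, 0],
    [-120, 0, 6, 0, 0, 0],
    [-120, 0, 6, 0, 0, 0],
  ],
  claw=46,
)

```text
clock: 29.7
tcp_pos: [0.5472, 0.1158, 0.1702]
orientation: [0.524, 0.479, 0.52, -0.475]
wrist_force: [0.1, -0.6, -1.0]
finger_gap: 0.0457
```

Request:
send_rows(
  plan=[
    [0, 0, 30, 0, 0, 0],
    [0, 0, 80, 0, 0, 0],
    [0, 0, 130, 0, 0, 0],
    [0, 0, 180, 0, 0, 0],
    [0, 0, 230, 0, 0, 0],
    [0, 0, 260, 0, 0, 0],
    [0, 0, 270, 0, 0, 0],
    [0, 0, 270, 0, 0, 0],
    [0, 0, 270, 0, 0, 0],
    [0, 0, 270, 0, 0, 0],
  ],
)

```text
clock: 30.95
tcp_pos: [0.5687, -0.152, 0.1654]
orientation: [0.522, 0.477, 0.522, -0.477]
wrist_force: [0.2, -0.3, 0.3]
finger_gap: 0.0458
```

```bash
python3 - <<'E'
from h import *
from workcell import get_state,viewer
c=viewer.read_camera("side"); crop(c,180,150,290,235,7,"g1.png",w2pix(c,[pan(-.021,0,.062),pan(.021,0,.062),pan(-.01,-.032,.0805),pan(-.035,-.01,.0365)]))
c=viewer.read_camera("top"); crop(c,180,150,300,255,6.5,"g2.png",w2pix(c,[pan(-.01,-.032,.0805),pan(-.035,-.01,.0365),pan(-.021,0,.062),pan(.021,0,.062)]))
cv2.imwrite("pics/g3.png",c["frame"])
st=get_state();print(st["tcp_pos"],st["wrist_force"],st["qvel"].round(3),st["clock"])
E
```

```text
[ 0.56872617 -0.15228798  0.16539738] [0.95790147 0.29630148 0.0351513 ] [-0.005  0.002  0.004 -0.001 -0.    -0.001] 31.05
```

View pics/g1.png

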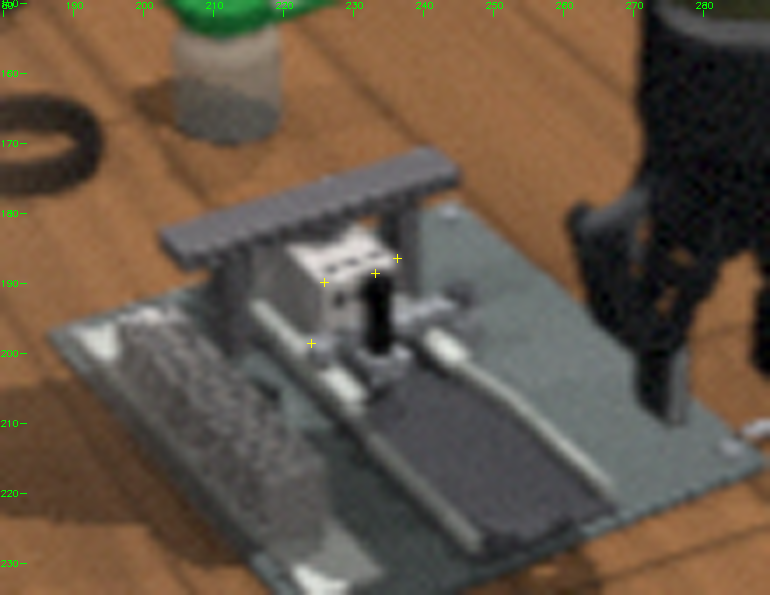

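View pics/g2.png

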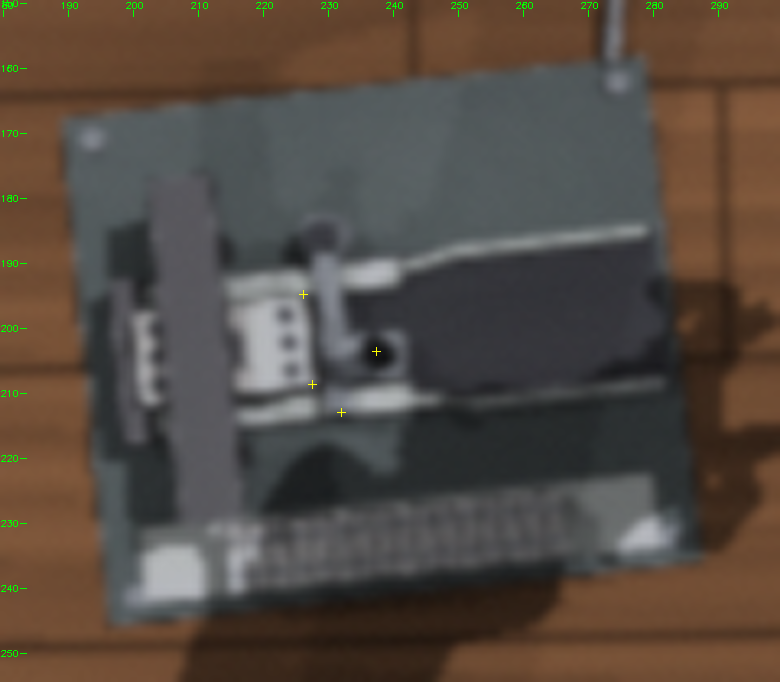

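```bash
python3 - <<'E'
from workcell import job
print(job.hand_in())
E
```

```text
the job is handed in; nothing more can be done
None
```

The low contactor is on the rail and home against the end stop, with the keeper swung shut behind it. I handed the job in at about 31 s of the 64 s allowed; the hand-in reported no verdict.

**What I did:** I gripped the contactor near its rear end and set it on the floor of the loading section. After regripping it a little farther back, I slid it under the lips and bridge. I then gripped the keeper knob and followed its arc round to shut.

**Last checks:**
- **Contactor home:** extra push into the end stop raised the force to about 20 N with no further motion. In both cameras its visible rear corners lie within about 1 pixel of where they should be (roughly 3 mm).
- **Keeper shut:** pushing further met its limit at about 17 N. The knob lies within about 1 pixel of its computed shut position.
- **Robot clear:** the gripper was well away, at rest, with the wrist force near zero.
- **Bystanders:** nothing came close to the tall contactor, jar, tape or screwdriver. The jar, tape and screwdriver looked unmoved as far as the last crops showed them. I did not measure any of the four again at the end, and the last crops left out the tall contactor.

**Disagreements:**
- The two cameras differed by 1 to 2 mm on the panel, and by about 0.01 rad on its yaw. I used the top camera, which fitted better.
- The knob slipped up to about 5 mm along the pads during the swing. The closing push took this up.

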